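# Fit a bushing block and thread the guide rod of a sample lift

### The arm

A 7-joint arm with a two-finger parallel gripper is mounted at the origin on the work surface. World frame = base frame: x ahead of the robot, y to its left, z up, the work surface at z = 0. Lengths are in mm, angles in rad, forces in N, time in s.
With the tool pointing down it reaches from about 400 to 875 mm from the base axis. Payload 6.5 kg.
Tool frame: the origin (TCP) lies at the centre of the arm's flange, where the gripper is bolted on; the fingertips stand 166 mm ahead of it and the grasp point (between the pads) lies 147 mm ahead of it; z points along the fingers, y is the line along which they close (so a half turn about z gives the same grasp; the last joint's range is limited). The gripper opens to 88 mm and grips with 3 to 60 N. Pads are 18 mm wide; open, the fingers measure 123 mm over their backs; the gripper's body (75 mm by 187 mm) begins 45 mm behind the grasp point.
Start: joints at [-1.226, 0.536, -0.004, 1.538, 0.003, 1.067, -0.071], TCP at [259.563, 595.917, 404.716] pointing down, gripper open.
Joint ranges: [-2.7, 2.7], [-0.37, 2.16], [-1.27, 1.26], [0.24, 2.4], [-1.31, 4.45], [0.19, 1.91], [-2.76, 2.76]. Speed limits (rad/s): [2.39, 2.39, 3.14, 3.14, 3.14, 3.14, 3.14].

### API

Orientations are given as a rotation vector (axis times angle).
In Python, from bench import arm gives the robot as it stands. The module is installed in compiled form; this text tells all that it offers.
- The arm moves only by the tool drive_tool, never from a script. Its argument "moves" is a list of rows, each an object with "xyz": the shift along the tool's x, y, z normalised to -1 to 1, where 1 is 7.5 cm, a list of three; "twist": the turn about the tool's z normalised to -1 to 1, where 1 is 2 pi rad. A call has 1 to 20 rows; each row shifts and turns the commanded pose from where the row before left it, along the tool's axes as they then stand; what a row does not reach is not made up. A row lasts 1/12 s, in which the tool goes at most 41.7 mm and 7.16 degrees, less where a joint would pass 70% of its speed; a pose out of reach is approached as far as the arm can. A call with a number of a shift or a turn outside -1 to 1 is refused whole. A call with a gripper value outside its range is refused whole. "grip" is the closure, from 0 (fully open) to 1 (shut), set as the call begins (left out, the last holds). The fingers move at their own pace and stop on an object; "newtons" is the grip in N (left out, the last holds). Time passes only in rows, so rows that do not move let the fingers close. It gives the time, the measured TCP pose, the force, the opening and the grip force at its end, in the units of the state.
- arm.get_state(): the state, without advancing time (a new reading comes with each control period).
- arm.grab_frame(name): name is "scene" or "side" or "wrist"; returns (picture, depth): 420x560x3 uint8, red, green, blue; 420x560 float32, mm along the optical axis (not along the pixel's ray), 0 where there is no reading.
- arm.camera_params(name): a dict with "camera_matrix" (3x3 intrinsics, pixels), "extrinsics" (4x4, takes a point from world to camera coordinates); the wrist camera has in their place "hand_eye" (4x4, takes a point from camera to tool coordinates, whose origin is the TCP and whose axes are the flange's). Camera axes: x right, y up, looking along -z (the intrinsics and any distortion apply to the point x, -y, -z); pixel columns grow to the right and rows downward; lengths in mm; the calibration is good to about 2 mm. The wrist camera is an equidistant fisheye: a pixel r from the principal point sees the ray r / f radians off the axis. A picture is of the moment at which its call begins: read the wrist's pose just before it. camera_params takes no time and is no camera call.
- arm.close_job(): hands the job in; it is judged then, once.
The state is a dict: "time_s": time; "joint_positions": joint angles; "joint_velocities": joint speeds; "tau": joint torques, N m; "eef_pos": TCP position; "eef_rot": TCP orientation; "ft_force": force on the tool from outside, world axes, zero at the start; "ft_torque": the same for the moment, N m; "finger_gap": finger opening in mm; "grasp_force": force on a finger pad.
Only numpy, scipy, OpenCV 4.12 (cv2) and the standard library are available. Lean on these libraries where they do the work, as an engineer would, in place of code of your own. Each camera call takes 0.05 s, during which the arm holds its last target. There are 200 camera calls.

### The job

Fit the loose brass bushing block into the empty square opening of the blue upper plate of the sample lift, boss up and its flange flat down on the plate, and leave it there. Then take the long guide rod out of the post rack and thread it down from above through that block and on through the lower bushing. Finish still gripping the rod, hanging upright through both bushings with its top level with the top of the rod already fitted beside it, so that a colleague can clamp it; do not let it go, and leave the short posts, the table plate and the hex driver where they are.

Things in the scene. Friction and masses are not known exactly. Their poses are not given: they have to be found in the camera images.
- lift_frame: Sample lift, fixed: aluminium base plate on feet and a blue upper plate (120 x 190 x 10 mm, top face 115 mm up) on four corner pillars. Origin at bench level under the middle of the plates, long side along y, z up. The fitted rod and its brass block stand at y = -50 mm, the empty square opening is at y = +50 mm. A motor sits between the plates; on the upper plate are only 2 mm screw heads
- socket (a point): Centre of the empty square opening, 32 x 32 mm, straight through the 10 mm thick upper plate; the point lies at the plate's top face, 115 mm above the bench. x and y run along the sides of the opening, z up. Below it is nothing but the lower bushing. On top, the plate is clear for 75 mm around the centre but for screw heads 2 mm high
- lower_bushing (a point): Centre of the mouth of the lower bushing (brass square flange 42 x 42 mm fixed on the base plate), 46 mm above the bench, on the vertical line through socket. Its bore is 14.5 mm across and goes straight through, 18 mm long, down to 28 mm above the bench; below it is open air to the bench
- fitted_rod_top (a point): Centre of the top end of the guide rod already fitted in the lift, 198 mm above the bench, 100 mm from socket along its -y. 12 mm thick, 180 mm long like the loose rod, fixed, with a black clamp collar on its own brass block, whose shape is that of the loose one. The loose rod has to end with its top at this height
- block_center (a point): Centre of the loose brass block, stood on a black mat 3 mm thick. 35 mm tall: body 30 x 30 x 14 mm at the bottom (lowest 4 mm taper to 27 mm), flange 42 x 42 x 6 mm, square boss 30 x 30 x 15 mm on top to grip it by from above. x, y along its sides; quarter turns are alike. z up, bore 14.5 mm along it right through. About 90 to 180 g. Seated, this centre lies 3.5 mm above socket
- rod_center (a point): Centre, half-way along, of the loose steel guide rod: 12 mm thick, 180 mm long, z up along it; its lowest 5 mm taper to 8 mm. It stands upright in one of the holes of the pale wooden rack, foot 10 mm and top 190 mm above the bench; lift it 40 mm to clear the hole. About 110 to 220 g. It slides freely in the bushings and drops through to the bench if let go
- rack: Pale wooden post rack, fixed, 150 x 50 x 50 mm, long side along its x, origin under its centre. Three holes along x, 50 mm apart, 13.5 mm wide, 40 mm deep: one holds the guide rod, the other two the short posts
- short_post0_center (a point): Centre of a short steel post, 12 mm thick, 75 mm long, standing in another hole of the rack, its top 85 mm above the bench. To be left alone
- short_post1_center (a point): Centre of the second short steel post, same size, in the remaining hole of the rack. To be left alone
- table_plate: Loose aluminium table plate 150 x 50 x 6 mm lying on the bench, long side along its x; origin at the centre of its underside. To be left alone
- hex_driver: Driver with a red handle, 170 mm long, lying on the bench along its x; origin under its middle. To be left alone
Not all that is in view belongs to the job. What is meant by the lift_frame is not orange, red or turquoise, and is the larger of those in its own colour.

How it is judged (in metres and radians):
On the way, in this order (a step that is already met when the one before it is completed fails the run):
1. the bushing block sits fully home in the opening of the upper plate and is let go (horizontal distance between block_center and socket below 0.004 m and z of block_center in the frame of socket between 0.001 and 0.0055 m and angle between block_center's own z axis and vertical below 0.06 rad and contact force between the fingers and bushing_block below 0.2 N), for 0.2 s.
2. the rod, upright, has passed down through the block in the upper plate (horizontal distance between rod_center and socket below 0.01 m and z of rod_center in the frame of socket below 0.075 m and angle between rod_center's own z axis and vertical below 0.08 rad), for 0.1 s.
3. its lower end has come out below the lower bushing (horizontal distance between rod_center and socket below 0.005 m and z of rod_center in the frame of lower_bushing below 0.072 m and angle between rod_center's own z axis and vertical below 0.06 rad), for 0.1 s.
At the end, for the whole second after the job is handed in: The rod is gripped (over 2 N) and still, upright (0.05 rad), within 5 mm of the bushings' axis, through both, its top level with the fitted rod's within 7 mm; the block sits home in the opening (within 2.5 mm in height, 4 mm sideways, 0.06 rad) (contact force between the fingers and guide_rod above 2 N and z of rod_center in the frame of fitted_rod_top between -0.097 and -0.083 m and horizontal distance between rod_center and socket below 0.005 m and angle between rod_center's own z axis and vertical below 0.05 rad and linear speed of guide_rod below 0.02 m/s and horizontal distance between block_center and socket below 0.004 m and z of block_center in the frame of socket between 0.001 and 0.0055 m and angle between block_center's own z axis and vertical below 0.06 rad); the arm keeps its last pose, push and grip.
It fails at once if a short post, the table plate or the hex driver is disturbed (moved more than 20 mm) (distance of any of short_post0_center, short_post1_center, table_plate, hex_driver from where it was at the start of the episode above 0.02 m).
It also fails if it takes over 61 s, if anything falls off the work surface, if the arm or the gripper's body presses on something with over 40 N, if the wrist force passes 120 N, or if a joint passes its speed limit or range.

## Working session

There is one attempt and no reset: what is moved stays moved. The work goes in short steps, Python scripts to look and compute and a tool call to move; the robot and the scene stay as the last step left them, time stands still between calls to the robot, and variables do not carry over. Pictures are saved under pics/ and viewed, at most 10 in all, crops included, and the job is handed in when it is done.

Besides the shell and the picture viewer there is one more tool, called after "Call:" as name(argument=value, ...), one argument or row to a line, values as JSON. drive_tool: Moves the arm, as the interface text tells. Scaled input: -1 to 1 covers 7.5 cm each way for a shift and 2 pi rad each way for a turn. Its arguments: {"type":"object","properties":{"moves":{"type":"array"},"grip":{"type":"number"},"newtons":{"type":"number"}},"required":["moves"]}

```bash
mkdir -p pics
cat > h.py <<'E'
import numpy as np, cv2
from scipy.spatial.transform import Rotation as R
from bench import arm
def grab(n):
    s=arm.get_state(); im,d=arm.grab_frame(n); np.savez(f'pics/{n}.npz',im=im,d=d,p=s['eef_pos'],r=s['eef_rot']); return im,d
def world(n,u,v,d,p=None,r=None):
    c=arm.camera_params(n);K=np.array(c['camera_matrix']);u=np.asarray(u,float);v=np.asarray(v,float);d=np.asarray(d,float)
    x=(u-K[0,2])/K[0,0];y=(v-K[1,2])/K[1,1]
    if n=='wrist':
        t=np.hypot(x,y)+1e-9;k=np.tan(t)/t;x=x*k;y=y*k
    P=np.stack([x*d,-y*d,-d,np.ones_like(d)],-1)
    if n=='wrist':
        T=np.eye(4);T[:3,:3]=R.from_rotvec(r).as_matrix();T[:3,3]=p
        M=T@np.array(c['hand_eye'])
    else: M=np.linalg.inv(np.array(c['extrinsics']))
    return (P@M.T)[...,:3]
E
python3 - <<'E'
from h import *
for n in('scene','side'):
    im,d=grab(n); cv2.imwrite(f'pics/{n}0.png',cv2.resize(im[:,:,::-1],(800,600)))
    print(n,arm.camera_params(n))
grab('wrist'); print(arm.camera_params('wrist'), arm.get_state())
E
```

```text
scene {'camera_matrix': array([[449.72260512,   0.        , 276.3909049 ],
       [  0.        , 449.72260512, 212.08061717],
       [  0.        ,   0.        ,   1.        ]]), 'extrinsics': array([[ 8.26724979e-01,  5.62452446e-01,  1.31550586e-02,
        -4.14363465e+02],
       [-3.20003579e-01,  4.50870898e-01,  8.33254548e-01,
         8.23079878e+01],
       [ 4.62734825e-01, -6.93082015e-01,  5.52733029e-01,
        -1.59183191e+03],
       [ 0.00000000e+00,  0.00000000e+00,  0.00000000e+00,
         1.00000000e+00]])}
side {'camera_matrix': array([[380.28354161,   0.        , 283.34178526],
       [  0.        , 380.28354161, 209.74568114],
       [  0.        ,   0.        ,   1.        ]]), 'extrinsics': array([[-9.88522210e-01, -1.49503643e-01,  2.17371130e-02,
         5.18007497e+02],
       [ 9.39336061e-02, -4.95544530e-01,  8.63488330e-01,
        -1.99237928e+02],
       [-1.18322943e-01,  8.55619237e-01,  5.03900190e-01,
        -9.42568186e+02],
       [ 0.00000000e+00,  0.00000000e+00,  0.00000000e+00,
         1.00000000e+00]])}
{'camera_matrix': array([[325.1
[... 514 characters left out ...]
joint_positions': array([-1.22621441,  0.53696549, -0.00441891,  1.53861151,  0.00263587,
        1.06730886, -0.07121666]), 'joint_velocities': array([-0.00125678, -0.00090281, -0.00055257, -0.00295426,  0.00057098,
        0.00175708,  0.00034437]), 'tau': array([ 1.69660656e-03, -5.71324682e+01,  9.91991200e-01, -2.51826704e+01,
       -5.60964493e-02,  1.51713303e-02,  1.19034498e-04]), 'eef_pos': array([259.46958081, 595.69824549, 404.07119661]), 'eef_rot': array([-6.40617060e-01, -3.07545430e+00,  2.01397866e-03]), 'ft_force': array([ 0.07630885,  0.08925255, -0.26745662]), 'ft_torque': array([-0.02088849,  0.00947001, -0.01529196]), 'grasp_force': 0.0, 'finger_gap': 88.20767842477052}
```

View pics/scene0.png

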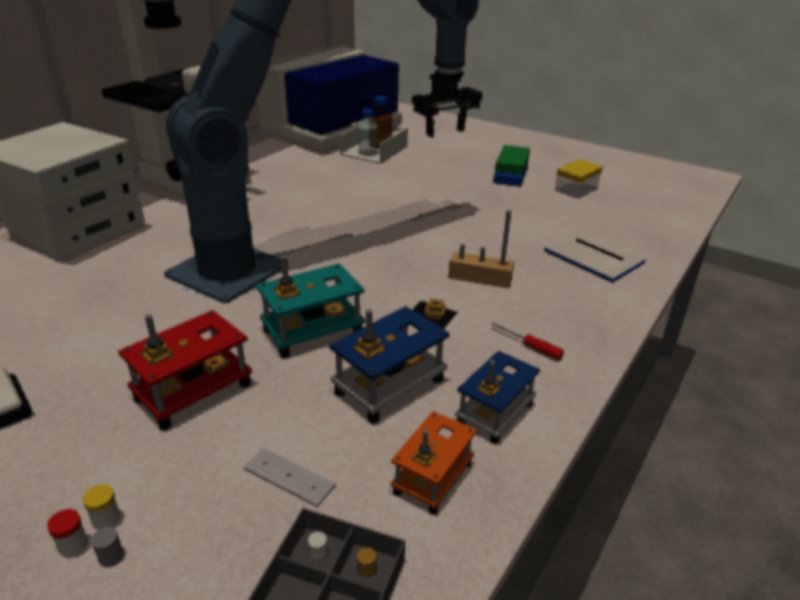

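View pics/side0.png

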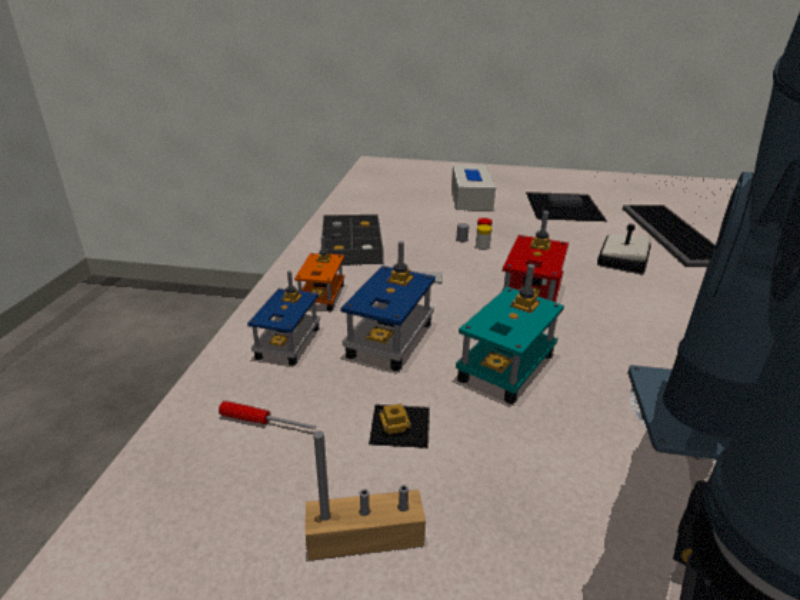

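The large blue lift is at scene (390,345), with its opening at (410,330). The block on its mat is at (435,308) and the rod top at (507,213). In the side view they are at opening (381,303), block (395,418) and rod top (319,434).

Run:
```python
from h import *
for n,boxes in {'scene':dict(plate=(325,305,455,390),block=(415,290,455,325),rod=(500,205,514,265),rack=(445,245,520,290)),'side':dict(plate=(340,262,440,330),block=(375,398,415,438),rod=(310,428,332,500),rack=(300,480,430,560))}.items():
    z=np.load(f'pics/{n}.npz');im,d=z['im'].astype(int),z['d']
    vv,uu=np.mgrid[:420,:560];W=world(n,uu,vv,d)
    r,g,b=im[...,0],im[...,1],im[...,2]
    for k,(a,t,c,e) in boxes.items():
        m=np.zeros(d.shape,bool);m[int(t*.7):int(e*.7),int(a*.7):int(c*.7)]=1;m&=d>0
        if k=='plate':
            m&=(b>1.5*r)&(np.abs(W[...,2]-115)<6);
        if k=='block': m&=(r>1.5*b)&(W[...,2]>20)&(W[...,2]<45)
        if k=='rod': m&=(W[...,2]>70)&(W[...,2]<200)
        if k=='rack': m&=(np.abs(W[...,2]-50)<4)
        p=W[m];
        if len(p)<4: print(n,k,len(p));continue
        rc=cv2.minAreaRect(p[:,:2].astype(np.float32))
        print(n,k,len(p),'med',np.median(p,0).round(1),'zr',p[:,2].min().round(1),p[:,2].max().round(1),'rect',np.round(rc[0],1),np.round(rc[1],1),round(rc[2],1))
        if k=='block':
            q=p[p[:,2]>34];print('  boss top',len(q),q.mean(0).round(1), cv2.minAreaRect(q[:,:2].astype(np.float32)))
        if k=='rod':
            q=p[p[:,2]>100];print('  rod',q.mean(0).round(1))
```

```text
scene plate 1663 med [ 587.8 -129.6  113.1] zr 109.0 117.5 rect [ 576.1 -128.3] [193.8 123.8] 76.5
scene block 122 med [526.6 115.7  30.4] zr 20.0 40.2 rect [525.9 119.9] [41.4 44. ] 23.5
  boss top 40 [524.3 122.7  36. ] ((524.1807250976562, 123.68323516845703), (27.95235824584961, 35.4361572265625), 20.04649543762207)
scene rod 119 med [577.9 341.6 133.9] zr 72.8 189.9 rect [576.4 343.8] [11.6 22.2] 24.5
  rod [577.2 341.6 146.8]
scene rack 233 med [530.6 325.4  47.7] zr 46.0 53.6 rect [528.5 328.4] [149.6  56.6] 18.8
side plate 1302 med [575.2 -99.2 116.9] zr 109.1 119.9 rect [ 574.3 -123. ] [189.  119.4] 76.7
side block 290 med [522.5 134.9  31.4] zr 20.0 41.8 rect [522.6 126.8] [43.2 43.5] 22.1
  boss top 134 [522.6 128.6  38.7] ((522.8937377929688, 126.8377456665039), (29.94078826904297, 33.576805114746094), 23.206348419189453)
side rod 344 med [573.4 351.1 145.8] zr 86.5 192.8 rect [575.  347.6] [11.7 12.5] 57.9
  rod [573.9 350.4 151.4]
side rack 1788 med [525.6 336.8  51.3] zr 46.0 54.0 rect [526.8 331.6] [149.7  53.2] 17.6
```

Call:
drive_tool(
  moves=[
    {"xyz":[0,0,0],"twist":0.0175},
    {"xyz":[0,0,0],"twist":0.0175},
    {"xyz":[0,0,0],"twist":0.0175},
    {"xyz":[0,0,0],"twist":0.0175},
    {"xyz":[0,0,0],"twist":0.0175},
    {"xyz":[0,0,0],"twist":0.0175},
    {"xyz":[0,0,0],"twist":0.0175},
    {"xyz":[-0.4,0.047,0],"twist":0},
    {"xyz":[-0.4,0.047,0],"twist":0},
    {"xyz":[-0.4,0.047,0],"twist":0},
    {"xyz":[-0.4,0.047,0],"twist":0},
    {"xyz":[-0.4,0.047,0],"twist":0},
    {"xyz":[-0.4,0.047,0],"twist":0},
    {"xyz":[-0.4,0.047,0],"twist":0},
    {"xyz":[-0.4,0.047,0],"twist":0},
    {"xyz":[-0.4,0.047,0],"twist":0},
    {"xyz":[-0.4,0.047,0],"twist":0},
    {"xyz":[-0.4,0.047,0],"twist":0},
    {"xyz":[-0.4,0.047,0],"twist":0},
    {"xyz":[-0.4,0.047,0],"twist":0},
  ],
  grip=0,
)

```text
time_s: 1.82
eef_pos: [450.7, 251.3, 404.7]
eef_rot: [-1.748, -2.61, 0.0]
ft_force: [0.1, 0.3, 0.5]
finger_gap: 88.2
grasp_force: 0.0
```

Call:
drive_tool(
  moves=[
    {"xyz":[-0.4,0.047,0],"twist":0},
    {"xyz":[-0.4,0.047,0],"twist":0},
    {"xyz":[-0.4,0.047,0],"twist":0},
    {"xyz":[-0.4,0.047,0],"twist":0},
    {"xyz":[-0.347,0.047,0.2],"twist":0},
    {"xyz":[0,0,0.3],"twist":0},
    {"xyz":[0,0,0.3],"twist":0},
    {"xyz":[0,0,0],"twist":0},
    {"xyz":[0,0,0],"twist":0},
  ],
)

```text
time_s: 2.57
eef_pos: [521.7, 124.3, 344.1]
eef_rot: [-1.747, -2.609, 0.004]
ft_force: [-0.5, -0.5, 0.7]
finger_gap: 88.1
grasp_force: 0.0
```

Run:
```python
from h import *
im,d=grab('wrist');z=np.load('pics/wrist.npz');p,r=z['p'],z['r']
print(p,r,arm.get_state()['time_s'])
cv2.imwrite('pics/wrist1.png',cv2.resize(im[:,:,::-1],(800,600)))
vv,uu=np.mgrid[:420,:560];W=world('wrist',uu,vv,d,p,r);i=im.astype(int)
m=(d>0)&(i[...,0]>1.5*i[...,2])&(np.hypot(W[...,0]-523,W[...,1]-125)<45)
for lo,hi in((20,30),(35,44)):
    q=W[m&(W[...,2]>lo)&(W[...,2]<hi)];print(len(q),np.median(q[:,2]),cv2.minAreaRect(q[:,:2].astype(np.float32)))
```

```text
[521.73080727 124.33222238 344.07810284] [-1.7474951  -2.60879035  0.00356259] 2.6167
776 22.93896248693659 ((523.9945678710938, 127.62200927734375), (41.70297622680664, 42.42583465576172), 23.40646743774414)
914 37.79301570056262 ((524.2044067382812, 127.60565948486328), (29.8509578704834, 30.695711135864258), 23.399633407592773)
```

View pics/wrist1.png

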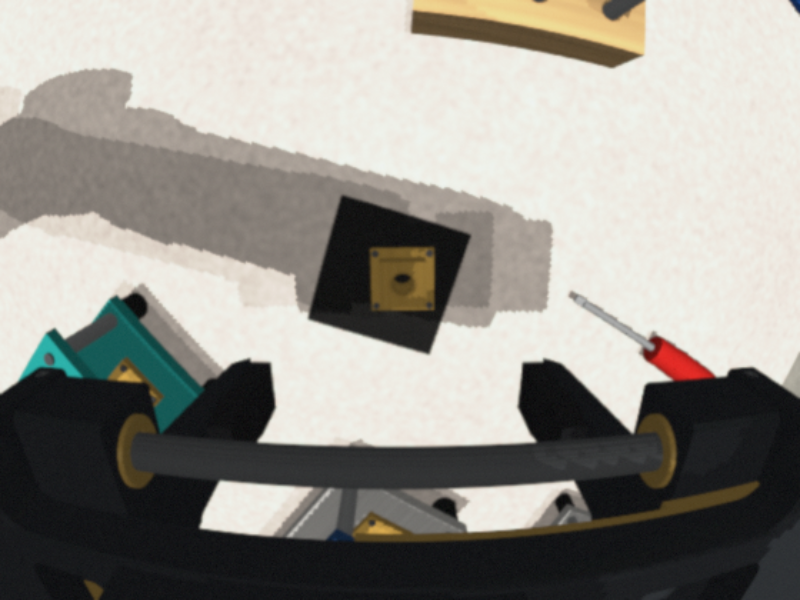

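Call:
drive_tool(
  moves=[
    {"xyz":[0.028,0.046,0.3],"twist":-0.0028},
    {"xyz":[0,0,0.3],"twist":0},
    {"xyz":[0,0,0.3],"twist":0},
    {"xyz":[0,0,0.3],"twist":0},
    {"xyz":[0,0,0.3],"twist":0},
    {"xyz":[0,0,0.2],"twist":0},
    {"xyz":[0,0,0.15],"twist":0},
    {"xyz":[0,0,0.1],"twist":0},
    {"xyz":[0,0,0.07],"twist":0},
    {"xyz":[0,0,0],"twist":0},
    {"xyz":[0,0,0],"twist":0},
  ],
)

```text
time_s: 3.53
eef_pos: [525.0, 127.7, 193.9]
eef_rot: [1.725, 2.625, 0.001]
ft_force: [0.6, -0.3, -1.1]
finger_gap: 88.0
grasp_force: 0.0
```

Call:
drive_tool(
  moves=[
    {"xyz":[0,0,0],"twist":0},
    {"xyz":[0,0,0],"twist":0},
    {"xyz":[0,0,0],"twist":0},
    {"xyz":[0,0,0],"twist":0},
    {"xyz":[0,0,0],"twist":0},
    {"xyz":[0,0,0],"twist":0},
    {"xyz":[0,0,0],"twist":0},
    {"xyz":[0,0,0],"twist":0},
    {"xyz":[0,0,0],"twist":0},
    {"xyz":[0,0,0],"twist":0},
    {"xyz":[0,0,0],"twist":0},
    {"xyz":[0,0,0],"twist":0},
  ],
  grip=1,
  newtons=30,
)

```text
time_s: 4.53
eef_pos: [524.6, 127.6, 193.2]
eef_rot: [-1.725, -2.625, 0.0]
ft_force: [-0.3, 0.5, 0.6]
finger_gap: 29.5
grasp_force: 30.0
```

Call:
drive_tool(
  moves=[
    {"xyz":[0,0,-0.1],"twist":0},
    {"xyz":[0,0,-0.2],"twist":0},
    {"xyz":[0,0,-0.4],"twist":0},
    {"xyz":[0,0,-0.4],"twist":0.017},
    {"xyz":[0,0,-0.4],"twist":0.017},
    {"xyz":[0,0,-0.4],"twist":0.017},
    {"xyz":[0,0,-0.4],"twist":0.017},
    {"xyz":[0,0,-0.4],"twist":0.017},
    {"xyz":[0,0,-0.3],"twist":0.017},
  ],
)

```text
time_s: 5.28
eef_pos: [524.6, 127.3, 421.1]
eef_rot: [2.47, 1.941, 0.004]
ft_force: [0.7, 0.5, -1.1]
finger_gap: 29.6
grasp_force: 30.0
```

Call:
drive_tool(
  moves=[
    {"xyz":[-0.2,0.1,0],"twist":0},
    {"xyz":[-0.3,0.144,0],"twist":0},
    {"xyz":[-0.3,0.144,0],"twist":0},
    {"xyz":[-0.3,0.144,0],"twist":0},
    {"xyz":[-0.3,0.144,0],"twist":0},
    {"xyz":[-0.3,0.144,0],"twist":0},
    {"xyz":[-0.3,0.144,0],"twist":0},
    {"xyz":[-0.3,0.144,0],"twist":0},
    {"xyz":[-0.3,0.144,0],"twist":0},
    {"xyz":[-0.2,0.144,0],"twist":0},
    {"xyz":[-0.2,0.1,0],"twist":0},
    {"xyz":[0,0,0],"twist":0},
    {"xyz":[0,0,0],"twist":0},
    {"xyz":[0,0,0],"twist":0},
  ],
)

```text
time_s: 6.45
eef_pos: [581.6, -116.1, 418.2]
eef_rot: [-2.463, -1.949, -0.0]
ft_force: [-0.1, 0.4, -0.9]
finger_gap: 29.7
grasp_force: 30.0
```

Run:
```python
from h import *
im,d=grab('wrist');z=np.load('pics/wrist.npz');p,r=z['p'],z['r']
print(p,r)
cv2.imwrite('pics/wrist2.png',cv2.resize(im[:,:,::-1],(800,600)))
vv,uu=np.mgrid[:420,:560];W=world('wrist',uu,vv,d,p,r);i=im.astype(int)
m=(d>0)&(np.abs(W[...,2]-115)<5)&(np.hypot(W[...,0]-575,W[...,1]+125)<125)
q=W[m];print(len(q),np.median(q,0),cv2.minAreaRect(q[:,:2].astype(np.float32)))
# hole: rasterise plate points' complement
b=(~m).astype(np.uint8)
n,l,s,c=cv2.connectedComponentsWithStats(b)
K=arm.camera_params('wrist')
for k in range(1,n):
    if s[k,4]>150:
        cs,_=cv2.findContours((l==k).astype(np.uint8),cv2.RETR_EXTERNAL,cv2.CHAIN_APPROX_NONE);c0=cs[0][:,0]
        # intersect rays with z=115
        A=world('wrist',c0[:,0],c0[:,1],np.full(len(c0),100.),p,r);B=world('wrist',c0[:,0],c0[:,1],np.full(len(c0),300.),p,r)
        t=(115-A[:,2])/(B[:,2]-A[:,2]);P=A+(B-A)*t[:,None]
        print(s[k],cv2.minAreaRect(P[:,:2].astype(np.float32)))
```

```text
[ 581.60601768 -116.12601738  418.19097689] [-2.46282886e+00 -1.94852376e+00 -4.02109220e-04]
15617 [583.51158462 -89.84667002 114.87314182] ((580.399169921875, -104.1415023803711), (147.0161590576172, 120.38436126708984), 76.80839538574219)
[     0      0    560    420 218228] ((568.7227783203125, -235.644775390625), (751.5264892578125, 1264.71826171875), 76.27381896972656)
[ 255  141   38   35 1284] ((587.5691528320312, -76.01384735107422), (30.098705291748047, 32.32315444946289), 76.6298828125)
```

View pics/wrist2.png

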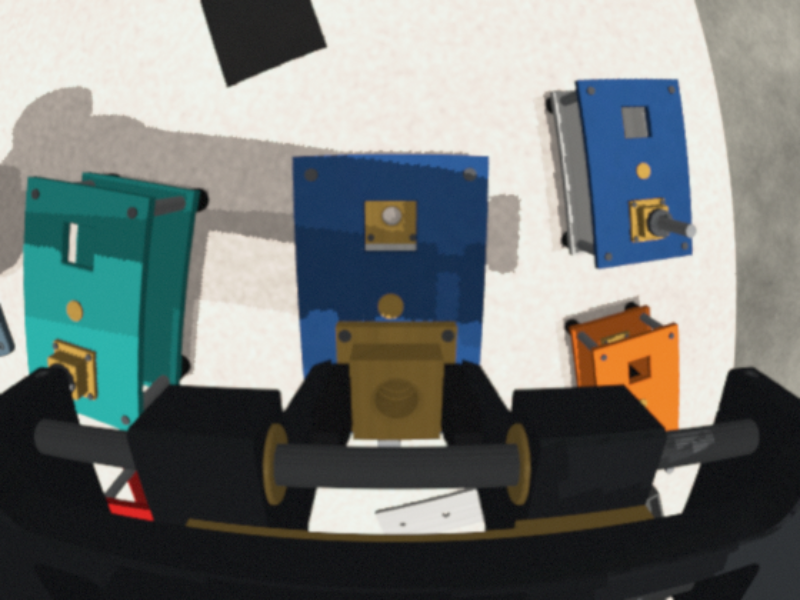

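Call:
drive_tool(
  moves=[
    {"xyz":[0.132,-0.012,0],"twist":0},
    {"xyz":[0.132,-0.012,0],"twist":0},
    {"xyz":[0.132,-0.012,0],"twist":0},
    {"xyz":[0.132,-0.012,0],"twist":0},
    {"xyz":[0,0,0.2],"twist":0},
    {"xyz":[0,0,0.3],"twist":0},
    {"xyz":[0,0,0.3],"twist":0},
    {"xyz":[0,0,0.3],"twist":0},
    {"xyz":[0,0,0.2],"twist":0},
    {"xyz":[0,0,0.1],"twist":0},
    {"xyz":[0,0,0],"twist":0},
    {"xyz":[0,0,0],"twist":0},
    {"xyz":[0,0,0],"twist":0},
  ],
)

```text
time_s: 7.58
eef_pos: [588.1, -77.7, 314.4]
eef_rot: [2.463, 1.948, 0.002]
ft_force: [0.1, 0.5, -0.1]
finger_gap: 30.0
grasp_force: 30.0
```

Run:
```python
from h import *
im,d=grab('wrist');z=np.load('pics/wrist.npz');p,r=z['p'],z['r']
print(p,r)
a=cv2.resize(im[:,:,::-1][130:340,140:420],(800,600),interpolation=cv2.INTER_CUBIC);cv2.imwrite('pics/wrist3.png',a)
```

```text
[588.05197817 -77.67002046 314.38009431] [2.46331165e+00 1.94777803e+00 2.29596592e-03]
```

View pics/wrist3.png

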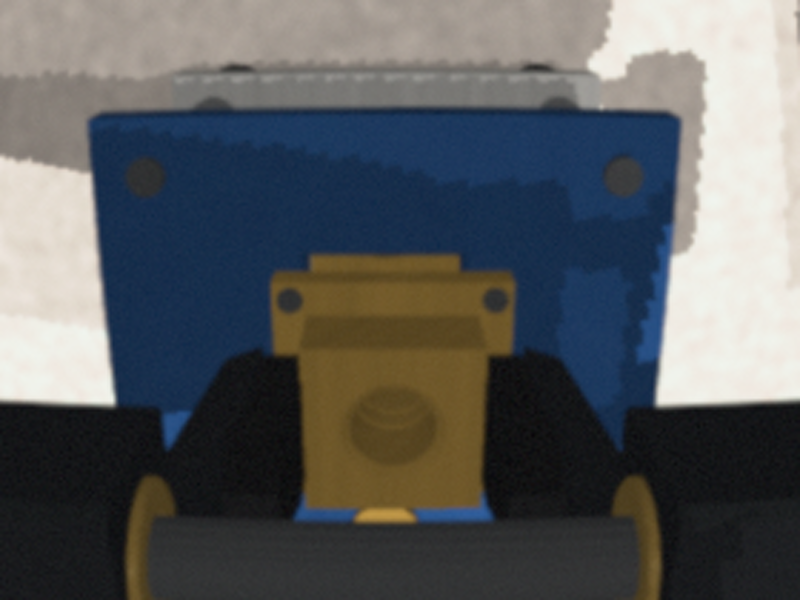

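Block bottom is centred at (385,263), midway between the plate edges (103 and 668), so it is aligned laterally. Next I'll check the fore-aft position numerically.

Run:
```python
from h import *
z=np.load('pics/wrist.npz');p,r,im,d=z['p'],z['r'],z['im'].astype(int),z['d']
vv,uu=np.mgrid[:420,:560];W=world('wrist',uu,vv,d,p,r)
T=(W-p)@R.from_rotvec(r).as_matrix()
br=(im[...,0]>1.5*im[...,2])&(d>0);bl=(im[...,2]>1.5*im[...,0])&(d>0)
print('col: flange/boss/plate')
for u in range(254,300,6):
    c=T[:,u]; w=c[br[:,u]&(c[:,2]<195)]
    f=w[(w[:,2]>164)&(w[:,2]<174)];b=w[(w[:,2]>150)&(w[:,2]<159)]
    q=c[bl[:,u]&(np.abs(c[:,2]-199.4)<4)]
    print(u,f[:,0].max().round(1),np.median(f[:,2]).round(1),b[:,0].min().round(1),b[:,0].max().round(1),np.median(b[:,2]).round(1),q[:,0].max().round(1),np.median(q[:,2]).round(1))
m=br&(T[...,2]>166)&(T[...,2]<172);print('flange y',T[m][:,1].min(),T[m][:,1].max())
m=bl&(abs(T[...,2]-199.4)<4)&(T[...,0]>15)&(T[...,0]<40);print('plate y',T[m][:,1].min(),T[m][:,1].max(),'yaw err via edge')
```

```text
col: flange/boss/plate
254 21.6 170.2 -13.7 15.2 155.3 46.0 199.4
260 21.6 170.4 -13.7 15.6 155.4 45.9 199.5
266 21.7 169.6 -14.2 15.6 155.5 46.2 199.3
272 21.5 170.6 -13.8 15.3 155.4 46.0 199.5
278 21.4 169.9 -14.5 15.6 155.5 46.1 199.5
284 21.7 170.0 -14.7 15.5 155.5 46.0 199.6
290 21.5 170.1 -13.0 15.8 155.5 46.1 199.6
296 21.7 170.3 -13.6 15.6 155.4 46.0 199.5
flange y -21.005490903085967 20.766276580317008
plate y -215.41829190545064 58.02049013423476 yaw err via edge
```

Correction to that reading: the strip at (385,263) is the front edge of the opening. The block (flange centre at 393) therefore needs about -1.2 mm in tool y and +0.5 mm in x.

Call:
drive_tool(
  moves=[
    {"xyz":[0.007,-0.016,0],"twist":0},
    {"xyz":[0,0,0.05],"twist":0},
    {"xyz":[0,0,0.04],"twist":0},
    {"xyz":[0,0,0.03],"twist":0},
    {"xyz":[0,0,0.03],"twist":0},
    {"xyz":[0,0,0.02],"twist":0},
    {"xyz":[0,0,0],"twist":0},
    {"xyz":[0,0,0],"twist":0},
  ],
)

```text
time_s: 8.3
eef_pos: [586.4, -77.1, 300.3]
eef_rot: [-2.465, -1.948, 0.0]
ft_force: [0.6, -0.6, -1.6]
finger_gap: 29.6
grasp_force: 30.0
```

Call:
drive_tool(
  moves=[
    {"xyz":[0,0,0.03],"twist":0},
    {"xyz":[0,0,0.03],"twist":0},
    {"xyz":[0,0,0.03],"twist":0},
    {"xyz":[0,0,0.02],"twist":0},
    {"xyz":[0,0,0.01],"twist":0},
    {"xyz":[0,0,0],"twist":0},
    {"xyz":[0,0,0],"twist":0},
  ],
)

```text
time_s: 8.88
eef_pos: [586.4, -77.1, 291.5]
eef_rot: [2.464, 1.948, 0.0]
ft_force: [0.1, -0.4, -1.3]
finger_gap: 29.6
grasp_force: 30.0
```

Call:
drive_tool(
  moves=[
    {"xyz":[0,0,0.01],"twist":0},
    {"xyz":[0,0,0.01],"twist":0},
    {"xyz":[0,0,0],"twist":0},
    {"xyz":[0,0,0],"twist":0},
  ],
)

```text
time_s: 9.22
eef_pos: [586.5, -77.3, 291.2]
eef_rot: [-2.465, -1.948, -0.001]
ft_force: [-3.9, 0.9, 9.4]
finger_gap: 29.7
grasp_force: 30.0
```

Call:
drive_tool(
  moves=[
    {"xyz":[0,0,0],"twist":0},
    {"xyz":[0,0,0],"twist":0},
    {"xyz":[0,0,0],"twist":0},
    {"xyz":[0,0,0],"twist":0},
    {"xyz":[0,0,0],"twist":0},
    {"xyz":[0,0,0],"twist":0},
    {"xyz":[0,0,0],"twist":0},
    {"xyz":[0,0,0],"twist":0},
  ],
  grip=0,
)

```text
time_s: 9.88
eef_pos: [586.4, -77.1, 289.9]
eef_rot: [2.465, 1.948, -0.0]
ft_force: [0.7, -0.0, -0.5]
finger_gap: 81.0
grasp_force: 0.0
```

Call:
drive_tool(
  moves=[
    {"xyz":[0,0,-0.1],"twist":0},
    {"xyz":[0,0,-0.3],"twist":0},
    {"xyz":[0,0,-0.4],"twist":0},
    {"xyz":[0,0,-0.4],"twist":0},
    {"xyz":[0,0,-0.4],"twist":0},
    {"xyz":[0,0,-0.3],"twist":0},
    {"xyz":[0,0,-0.1],"twist":0},
    {"xyz":[0,0,0],"twist":0},
    {"xyz":[0,0,0],"twist":0},
  ],
)

```text
time_s: 10.63
eef_pos: [586.1, -76.9, 439.4]
eef_rot: [-2.464, -1.948, 0.0]
ft_force: [-0.2, 1.0, -0.0]
finger_gap: 88.2
grasp_force: 0.0
```

Run:
```python
from h import *
im,d=grab('wrist');z=np.load('pics/wrist.npz');p,r=z['p'],z['r']
print(p,r,arm.get_state()['finger_gap'])
cv2.imwrite('pics/wrist4.png',cv2.resize(im[:,:,::-1],(800,600)))
vv,uu=np.mgrid[:420,:560];W=world('wrist',uu,vv,d,p,r);i=im.astype(int)
m=(d>0)&(np.hypot(W[...,0]-587,W[...,1]+77)<35)
for lo,hi in((117.5,125),(132,140)):
    q=W[m&(W[...,2]>lo)&(W[...,2]<hi)];print(len(q),np.median(q[:,2]),np.ptp(q[:,2]),cv2.minAreaRect(q[:,:2].astype(np.float32)))
```

```text
[586.14027007 -76.88902601 439.41193476] [-2.46391510e+00 -1.94813269e+00  3.30645617e-04] 87.74999822178876
832 120.98546206319881 7.426161174154231 ((587.083251953125, -76.6111068725586), (42.42205047607422, 42.10373306274414), 76.42511749267578)
915 135.89850509050382 5.94327307107045 ((587.1005859375, -76.83700561523438), (30.725725173950195, 29.42962074279785), 76.07478332519531)
```

View pics/wrist4.png

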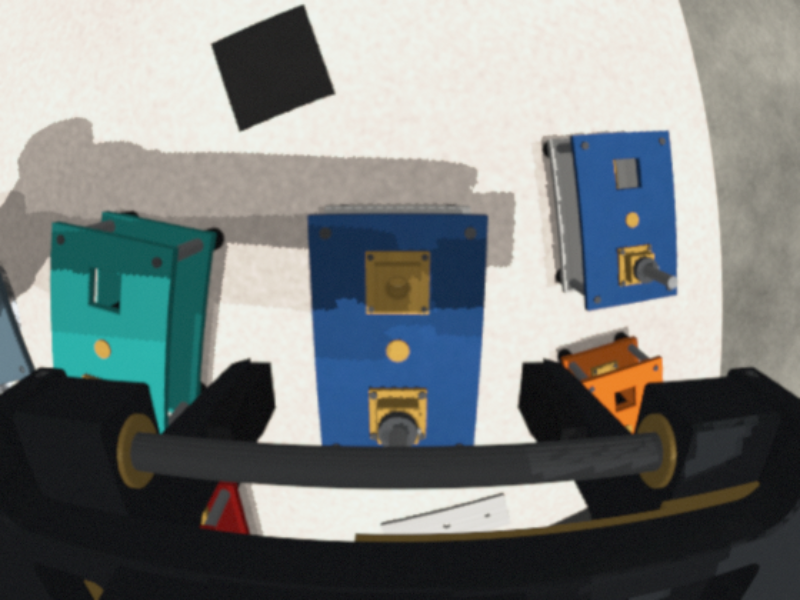

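Call:
drive_tool(
  moves=[
    {"xyz":[0.2,-0.06,0],"twist":0},
    {"xyz":[0.4,-0.12,0],"twist":0},
    {"xyz":[0.4,-0.12,0],"twist":0},
    {"xyz":[0.4,-0.12,0],"twist":0},
    {"xyz":[0.4,-0.12,0],"twist":0},
    {"xyz":[0.4,-0.12,0],"twist":0},
    {"xyz":[0.4,-0.12,0],"twist":0},
    {"xyz":[0.4,-0.12,0],"twist":0},
    {"xyz":[0.4,-0.12,0],"twist":0},
    {"xyz":[0.4,-0.12,0],"twist":0},
    {"xyz":[0.4,-0.12,0],"twist":0},
    {"xyz":[0.4,-0.12,0],"twist":0},
    {"xyz":[0.2,-0.06,0],"twist":0},
    {"xyz":[0,0,0],"twist":0},
    {"xyz":[0,0,0],"twist":0},
    {"xyz":[0,0,0],"twist":0},
  ],
)

```text
time_s: 12.02
eef_pos: [565.0, 295.7, 439.4]
eef_rot: [2.466, 1.944, -0.003]
ft_force: [0.2, -0.6, 0.0]
finger_gap: 88.1
grasp_force: 0.0
```

Run:
```python
from h import *
im,d=grab('wrist');z=np.load('pics/wrist.npz');p,r=z['p'],z['r']
print(p,r)
cv2.imwrite('pics/wrist5.png',cv2.resize(im[:,:,::-1],(800,600)))
vv,uu=np.mgrid[:420,:560];W=world('wrist',uu,vv,d,p,r)
m=(d>0)&(np.hypot(W[...,0]-575,W[...,1]-346)<30)
for lo,hi in((185,195),(70,185)):
    q=W[m&(W[...,2]>lo)&(W[...,2]<hi)];print(len(q),np.median(q,0),cv2.minAreaRect(q[:,:2].astype(np.float32)))
```

```text
[564.95167257 295.73899626 439.35549841] [ 2.46610126  1.94404209 -0.00275812]
220 [576.44745145 348.75352529 189.68729059] ((576.2197875976562, 348.934814453125), (11.319398880004883, 11.26655387878418), 76.4488754272461)
73 [578.08071076 353.7892641  147.79573021] ((578.0338134765625, 351.9629821777344), (4.536285877227783, 11.648466110229492), 63.335731506347656)
```

View pics/wrist5.png

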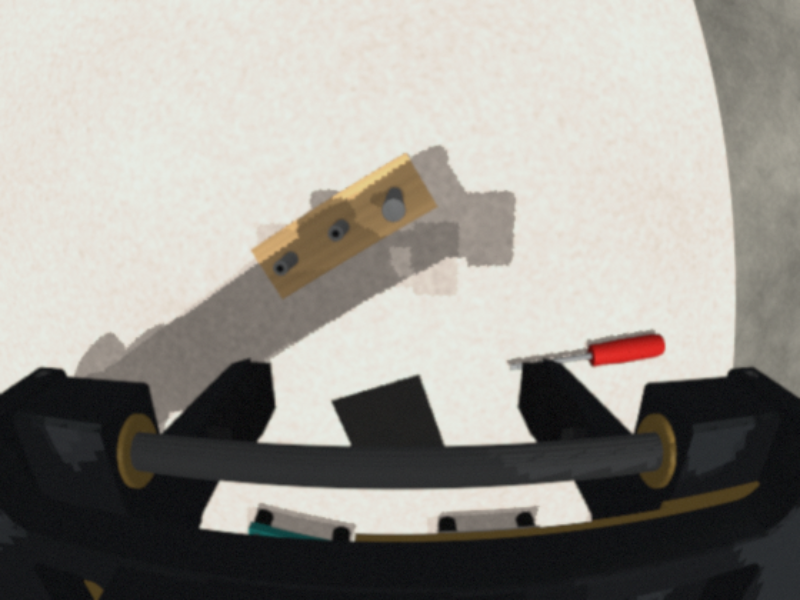

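Call:
drive_tool(
  moves=[
    {"xyz":[0.238,-0.008,0],"twist":0},
    {"xyz":[0.238,-0.008,0],"twist":0},
    {"xyz":[0.238,-0.008,0],"twist":0},
    {"xyz":[0,0,0.1],"twist":0},
    {"xyz":[0,0,0.3],"twist":0},
    {"xyz":[0,0,0.4],"twist":0},
    {"xyz":[0,0,0.4],"twist":0},
    {"xyz":[0,0,0.3],"twist":0},
    {"xyz":[0,0,0.2],"twist":0},
    {"xyz":[0,0,0],"twist":0},
    {"xyz":[0,0,0],"twist":0},
  ],
)

```text
time_s: 12.98
eef_pos: [575.3, 348.6, 312.0]
eef_rot: [2.466, 1.945, -0.003]
ft_force: [0.9, 0.5, -0.1]
finger_gap: 88.4
grasp_force: 0.0
```

Call:
drive_tool(
  moves=[
    {"xyz":[0,0,0],"twist":0},
    {"xyz":[0,0,0],"twist":0},
    {"xyz":[0,0,0],"twist":0},
    {"xyz":[0,0,0],"twist":0},
    {"xyz":[0,0,0],"twist":0},
    {"xyz":[0,0,0],"twist":0},
    {"xyz":[0,0,0],"twist":0},
    {"xyz":[0,0,0],"twist":0},
    {"xyz":[0,0,0],"twist":0},
    {"xyz":[0,0,0],"twist":0},
    {"xyz":[0,0,0],"twist":0},
    {"xyz":[0,0,0],"twist":0},
    {"xyz":[0,0,0],"twist":0},
    {"xyz":[0,0,0],"twist":0},
  ],
  grip=1,
  newtons=40,
)

```text
time_s: 14.15
eef_pos: [575.3, 350.5, 312.5]
eef_rot: [2.464, 1.948, 0.001]
ft_force: [0.9, 0.6, -1.1]
finger_gap: 10.7
grasp_force: 40.0
```

Call:
drive_tool(
  moves=[
    {"xyz":[0,0,-0.05],"twist":0},
    {"xyz":[0,0,-0.1],"twist":0},
    {"xyz":[0,0,-0.2],"twist":0},
    {"xyz":[0,0,-0.3],"twist":0},
    {"xyz":[0,0,-0.4],"twist":0},
    {"xyz":[0,0,-0.4],"twist":0},
    {"xyz":[0,0,-0.4],"twist":0},
    {"xyz":[0,0,-0.2],"twist":0},
    {"xyz":[0,0,0],"twist":0},
    {"xyz":[0,0,0],"twist":0},
    {"xyz":[0,0,0],"twist":0},
  ],
)

```text
time_s: 15.07
eef_pos: [574.4, 350.6, 464.7]
eef_rot: [-2.464, -1.948, 0.004]
ft_force: [-0.8, -0.8, -2.4]
finger_gap: 10.7
grasp_force: 40.0
```

```bash
cat > rod.py <<'E'
from h import *
im,d=grab('wrist');z=np.load('pics/wrist.npz');p,r=z['p'],z['r']
print(p,r,arm.get_state()['time_s'])
vv,uu=np.mgrid[:420,:560];W=world('wrist',uu,vv,d,p,r);T=(W-p)@R.from_rotvec(r).as_matrix()
m=(d>0)&(abs(T[...,1])<25)&(abs(T[...,0])<25)
for lo,hi in((115,130),(130,150),(170,200),(200,240),(240,280),(280,310),(310,340)):
    q=T[m&(T[...,2]>lo)&(T[...,2]<hi)]
    if len(q)>3:print(lo,hi,len(q),np.median(q,0).round(1),q.min(0).round(1),q.max(0).round(1))
E
python3 rod.py
python3 - <<'E'
from h import *
im,d=grab('side');cv2.imwrite('pics/side1.png',cv2.resize(im[200:410,100:380,::-1] if 0 else im[60:375,80:500,::-1],(800,600)))
im,d=grab('scene')
for n in('scene','side'):
    z=np.load(f'pics/{n}.npz');d=z['d'];s=arm.get_state()
    vv,uu=np.mgrid[:420,:560];W=world(n,uu,vv,d)
    m=(d>0)&(np.hypot(W[...,0]-575.5,W[...,1]-349)<22)
    for lo in range(150,310,20):
        q=W[m&(W[...,2]>lo)&(W[...,2]<lo+20)]
        if len(q):print(n,lo,len(q),np.median(q,0).round(1))
E
```

```text
[574.3797985  350.61968086 464.66355935] [-2.46383872 -1.94807519  0.00438694] 15.1167
115 130 1503 [  9.6   0.  123.2] [-10.6 -17.8 115.1] [ 12.2  18.2 130. ]
130 150 2247 [  9.6   0.  140.5] [ -6.  -20.2 130. ] [ 12.2  20.4 150. ]
170 200 418 [  3.3   0.2 183.8] [ -1.9  -5.7 170.1] [  4.9   6.3 199.9]
200 240 363 [  3.2  -0.  217.1] [ -2.   -5.7 200. ] [  4.4   6.3 239.8]
240 280 217 [  3.2   0.7 257.8] [ -1.9  -5.6 240.2] [  4.4   6.3 279.9]
280 310 70 [  3.3   0.4 289. ] [ -1.1  -5.3 280. ] [  4.    6.1 297.8]
scene 150 9 [574.7 343.6 164.8]
scene 170 24 [574.3 341.8 178.8]
scene 190 18 [575.6 342.9 200.8]
scene 210 21 [574.6 341.7 221.6]
scene 230 23 [574.7 342.5 240.1]
scene 250 23 [575.2 340.9 259.7]
scene 270 23 [574.8 342.2 279.6]
scene 290 61 [575.2 341.4 302.4]
side 150 10 [570.8 351.2 167.7]
side 170 67 [570.7 351.2 180.6]
side 190 68 [570.7 351.1 199.3]
side 210 76 [570.5 351.5 220. ]
side 230 78 [570.6 351.3 240.2]
side 250 78 [570.6 351.5 260.2]
side 270 86 [571.1 351.6 280.1]
side 290 148 [576.3 355.5 304.4]
```

View pics/side1.png

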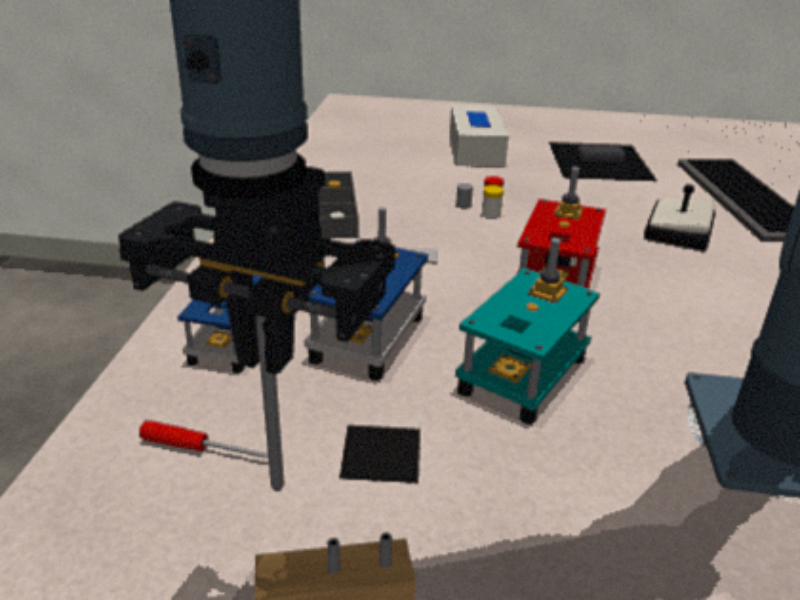

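The rod hangs upright in the fingers and clear of the rack, and the posts are still in place. The mat is empty. Carrying the rod over the block.

Call:
drive_tool(
  moves=[
    {"xyz":[-0.2,0.055,-0.1],"twist":0},
    {"xyz":[-0.4,0.107,-0.1],"twist":0},
    {"xyz":[-0.4,0.107,0],"twist":0},
    {"xyz":[-0.4,0.107,0],"twist":0},
    {"xyz":[-0.4,0.107,0],"twist":0},
    {"xyz":[-0.4,0.107,0],"twist":0},
    {"xyz":[-0.4,0.107,0],"twist":0},
    {"xyz":[-0.4,0.107,0],"twist":0},
    {"xyz":[-0.4,0.107,0],"twist":0},
    {"xyz":[-0.4,0.107,0],"twist":0},
    {"xyz":[-0.4,0.107,0],"twist":0},
    {"xyz":[-0.4,0.107,0],"twist":0},
    {"xyz":[-0.4,0.107,0],"twist":0},
    {"xyz":[-0.2,0.055,0],"twist":0},
    {"xyz":[-0.142,0.04,0],"twist":0},
    {"xyz":[-0.142,0.04,0],"twist":0},
    {"xyz":[0,0,0],"twist":0},
    {"xyz":[0,0,0],"twist":0},
    {"xyz":[0,0,0],"twist":0},
    {"xyz":[0,0,0],"twist":0},
  ],
)

```text
time_s: 16.88
eef_pos: [587.9, -73.5, 481.1]
eef_rot: [-2.462, -1.951, -0.0]
ft_force: [-0.4, 0.4, -2.5]
finger_gap: 10.7
grasp_force: 40.0
```

```bash
cat >> rod.py <<'E'
m2=(d>0)&(np.hypot(W[...,0]-587,W[...,1]+77)<35)
for lo,hi in((117.5,125),(132,140)):
    q=T[m2&(W[...,2]>lo)&(W[...,2]<hi)]
    if len(q)>3: print('block',np.median(q[:,2]),cv2.minAreaRect(q[:,:2].astype(np.float32)))
E
python3 rod.py
python3 - <<'E'
import numpy as np,cv2
im=np.load('pics/wrist.npz')['im'];cv2.imwrite('pics/wrist6.png',cv2.resize(im[130:340,140:420,::-1],(800,600),interpolation=cv2.INTER_CUBIC))
E
```

```text
[587.85252661 -73.4825925  481.08431402] [-2.46168913e+00 -1.95070720e+00 -3.96801903e-04] 16.9333
115 130 1513 [  9.6   0.  123.3] [-10.5 -17.8 115. ] [ 12.4  18.2 130. ]
130 150 2243 [  9.6   0.  140.4] [ -6.1 -20.3 130. ] [ 12.1  20.7 150. ]
170 200 422 [  3.3   0.5 183.6] [ -2.3  -5.8 170.1] [  5.    6.3 199.8]
200 240 361 [  3.3   0.6 216.9] [ -1.9  -5.7 200.1] [  4.6   6.4 239.9]
240 280 218 [  3.3   0.3 257.9] [ -1.8  -5.6 240.1] [  4.3   6.4 279.3]
280 310 72 [  3.2   0.8 288. ] [ -1.1  -5.3 280.1] [  4.3   6.1 298.6]
block 360.12569789646994 ((-2.9468135833740234, 0.2703208923339844), (43.72500991821289, 41.613861083984375), 0.6420889496803284)
block 345.2170583924353 ((-3.3000869750976562, -0.09236621856689453), (29.15355682373047, 29.633636474609375), 89.87946319580078)
```

View pics/wrist6.png

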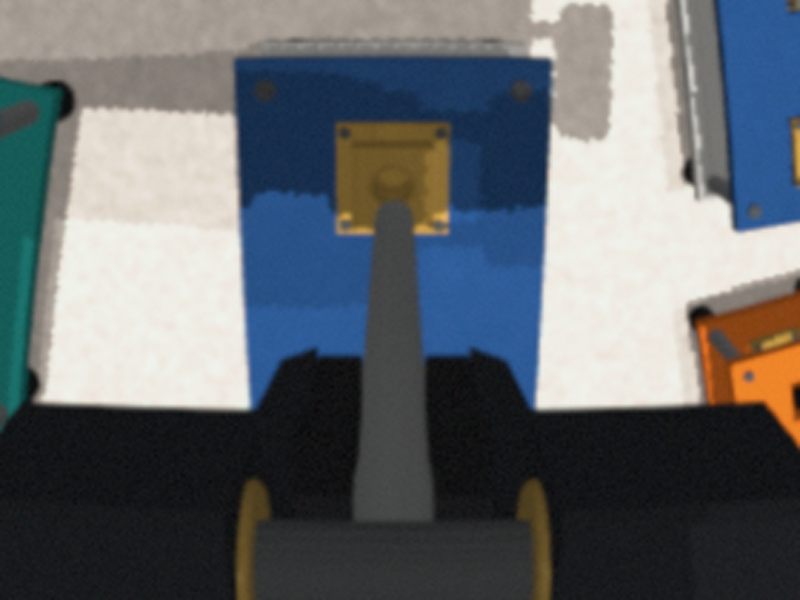

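Call:
drive_tool(
  moves=[
    {"xyz":[-0.02,-0.003,0],"twist":0},
    {"xyz":[0,0,0.1],"twist":0},
    {"xyz":[0,0,0.2],"twist":0},
    {"xyz":[0,0,0.13],"twist":0},
    {"xyz":[0,0,0.05],"twist":0},
    {"xyz":[0,0,0],"twist":0},
    {"xyz":[0,0,0],"twist":0},
    {"xyz":[0,0,0],"twist":0},
  ],
)

```text
time_s: 17.6
eef_pos: [587.3, -76.6, 445.8]
eef_rot: [2.464, 1.948, 0.001]
ft_force: [-0.2, -0.1, -3.3]
finger_gap: 10.8
grasp_force: 40.0
```

```bash
python3 rod.py
python3 - <<'E'
import numpy as np,cv2
im=np.load('pics/wrist.npz')['im'];cv2.imwrite('pics/wrist7.png',cv2.resize(im[150:255,205:345,::-1],(800,600),interpolation=cv2.INTER_CUBIC))
E
```

```text
[587.31527021 -76.58778308 445.7649428 ] [2.46404424e+00 1.94773871e+00 9.22807955e-04] 17.65
115 130 1505 [  9.6   0.  123.4] [-10.6 -17.8 115. ] [ 12.   18.1 130. ]
130 150 2249 [  9.6   0.  140.5] [ -6.1 -20.2 130. ] [ 12.2  20.5 150. ]
170 200 428 [  3.4   0.2 184.1] [ -2.   -5.8 170.2] [  4.9   6.2 199.9]
200 240 361 [  3.3   0.6 217.3] [ -2.2  -5.7 200. ] [  4.5   6.3 239.9]
240 280 218 [  3.3   0.7 258.1] [ -1.9  -5.6 240.4] [  4.4   6.3 280. ]
280 310 457 [  3.5  -0.9 309.4] [-14.7 -15.6 280.2] [ 14.9  13.9 310. ]
310 340 1772 [ 8.100e+00 -1.000e-01  3.251e+02] [-24.9 -25.  310. ] [ 24.6  25.  339.9]
block 324.76445117021217 ((-0.42948150634765625, -0.5633335113525391), (42.18923568725586, 42.722862243652344), 89.9670639038086)
block 309.91558968487914 ((-0.1283245086669922, -0.8540334701538086), (29.50876808166504, 30.013586044311523), 89.67667388916016)
```

View pics/wrist7.png

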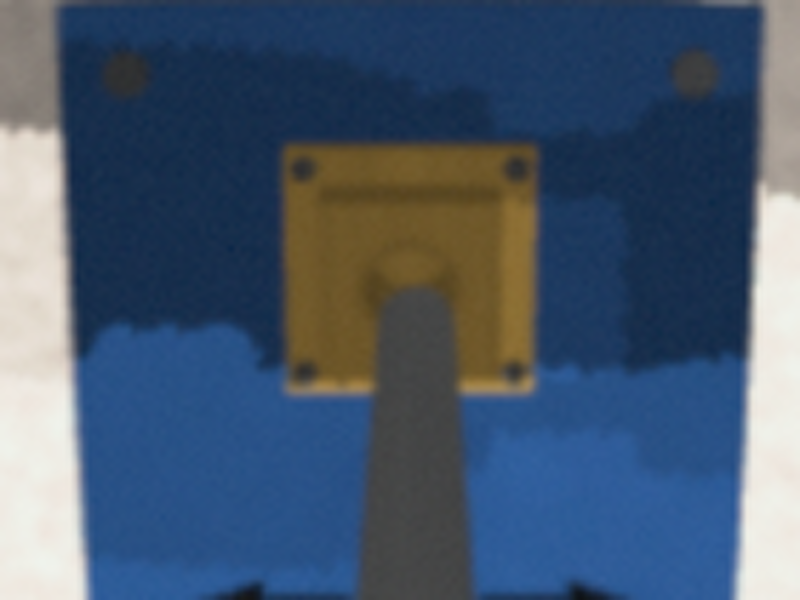

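Bore is at (410,275), the rod nose slightly right of it (415) and about 1 mm short. Small correction, then gentle entry.

Call:
drive_tool(
  moves=[
    {"xyz":[0.016,-0.011,0],"twist":0},
    {"xyz":[0,0,0],"twist":0},
    {"xyz":[0,0,0.05],"twist":0},
    {"xyz":[0,0,0.05],"twist":0},
    {"xyz":[0,0,0.05],"twist":0},
    {"xyz":[0,0,0.03],"twist":0},
    {"xyz":[0,0,0],"twist":0},
    {"xyz":[0,0,0],"twist":0},
  ],
)

```text
time_s: 18.32
eef_pos: [586.5, -75.1, 431.5]
eef_rot: [-2.464, -1.948, 0.001]
ft_force: [0.5, 0.2, -0.6]
finger_gap: 10.6
grasp_force: 40.0
```

Call:
drive_tool(
  moves=[
    {"xyz":[0,0,0.05],"twist":0},
    {"xyz":[0,0,0.05],"twist":0},
    {"xyz":[0,0,0.05],"twist":0},
    {"xyz":[0,0,0.05],"twist":0},
    {"xyz":[0,0,0],"twist":0},
    {"xyz":[0,0,0],"twist":0},
  ],
)

```text
time_s: 18.82
eef_pos: [586.5, -75.1, 416.4]
eef_rot: [-2.464, -1.948, 0.001]
ft_force: [0.5, 1.0, -1.5]
finger_gap: 10.8
grasp_force: 40.0
```

```bash
python3 rod.py; python3 -c "
from h import *
print(arm.get_state()['ft_force'])"
```

```text
[586.48767151 -75.05948741 416.38020433] [-2.46425492e+00 -1.94798688e+00  8.13539216e-04] 18.8667
115 130 1509 [  9.5   0.  123.4] [-10.4 -17.8 115. ] [ 12.2  18.2 130. ]
130 150 2253 [  9.6   0.  140.5] [ -5.3 -20.1 130. ] [ 12.   20.5 150. ]
170 200 424 [  3.3  -0.  183.8] [ -2.2  -5.8 170. ] [  4.9   6.2 200. ]
200 240 368 [  3.3   0.3 217.4] [ -1.9  -5.7 200.1] [  4.6   6.3 239.9]
240 280 404 [  3.1   0.7 278.2] [-16.1 -13.5 240.8] [ 13.4  15.8 280. ]
280 310 2461 [ 8.200e+00 -1.000e-01  2.953e+02] [-24.8 -25.  280. ] [ 24.8  25.  307.3]
block 295.37955210795093 ((-1.5681877136230469, 1.0571269989013672), (42.034576416015625, 42.714229583740234), 89.71784973144531)
block 280.5437040202963 ((-1.4888420104980469, 1.0199213027954102), (29.80790901184082, 30.357891082763672), 89.4569320678711)
[ 0.29361551 -1.07625712 -1.02011334]
```

Call:
drive_tool(
  moves=[
    {"xyz":[0,0.007,0.05],"twist":0},
    {"xyz":[0,0,0.1],"twist":0},
    {"xyz":[0,0,0.15],"twist":0},
    {"xyz":[0,0,0.15],"twist":0},
    {"xyz":[0,0,0.15],"twist":0},
    {"xyz":[0,0,0.12],"twist":0},
    {"xyz":[0,0,0.1],"twist":0},
    {"xyz":[0,0,0],"twist":0},
    {"xyz":[0,0,0],"twist":0},
  ],
)

```text
time_s: 19.62
eef_pos: [587.0, -75.3, 354.8]
eef_rot: [-2.464, -1.948, 0.001]
ft_force: [-0.9, -0.5, -2.1]
finger_gap: 10.5
grasp_force: 40.0
```

Call:
drive_tool(
  moves=[
    {"xyz":[0,0,0.04],"twist":0},
    {"xyz":[0,0,0.04],"twist":0},
    {"xyz":[0,0,0.04],"twist":0},
    {"xyz":[0,0,0.04],"twist":0},
    {"xyz":[0,0,0.04],"twist":0},
    {"xyz":[0,0,0],"twist":0},
    {"xyz":[0,0,0],"twist":0},
  ],
)

```text
time_s: 20.2
eef_pos: [587.0, -75.2, 340.0]
eef_rot: [-2.464, -1.948, 0.0]
ft_force: [-1.0, -0.9, -2.6]
finger_gap: 10.8
grasp_force: 40.0
```

Call:
drive_tool(
  moves=[
    {"xyz":[0,0,0.05],"twist":0},
    {"xyz":[0,0,0.05],"twist":0},
    {"xyz":[0,0,0.05],"twist":0},
    {"xyz":[0,0,0.05],"twist":0},
    {"xyz":[0,0,0.04],"twist":0},
    {"xyz":[0,0,0.02],"twist":0},
    {"xyz":[0,0,0],"twist":0},
    {"xyz":[0,0,0],"twist":0},
    {"xyz":[0,0,0],"twist":0},
    {"xyz":[0,0,0],"twist":0},
  ],
)

```text
time_s: 21.03
eef_pos: [587.2, -75.3, 321.0]
eef_rot: [2.464, 1.948, 0.001]
ft_force: [0.5, -0.3, -2.2]
finger_gap: 11.0
grasp_force: 40.0
```

```bash
python3 rod.py
python3 - <<'E'
from h import *
a,_=grab('side');b,_=grab('scene')
cv2.imwrite('pics/final.png',np.hstack([cv2.resize(a[140:290,180:330,::-1],(400,400)),cv2.resize(b[180:330,210:360,::-1],(400,400))]))
E
```

```text
[587.19399385 -75.25346115 320.95098946] [2.46430587e+00 1.94805439e+00 5.11971545e-04] 21.0833
115 130 1503 [  9.6  -0.4 123.3] [-10.3 -17.7 115. ] [ 12.   18.2 130. ]
130 150 2258 [  9.6   0.4 140.4] [ -6.4 -20.2 130. ] [ 12.   20.7 150. ]
170 200 2325 [ 10.3  -0.  186. ] [ -4.8 -21.2 170. ] [ 19.9  20.9 200. ]
200 240 2009 [ 18.7   0.6 205.5] [ -9. -25. 200.] [ 25.  25. 208.]
block 200.01540846970536 ((7.072337627410889, -0.10637092590332031), (25.743494033813477, 42.23356246948242), 0.1083301231265068)
block 185.16364687120782 ((6.371523380279541, -0.03899574279785156), (30.064228057861328, 15.068745613098145), 89.35472106933594)
```

View pics/final.png

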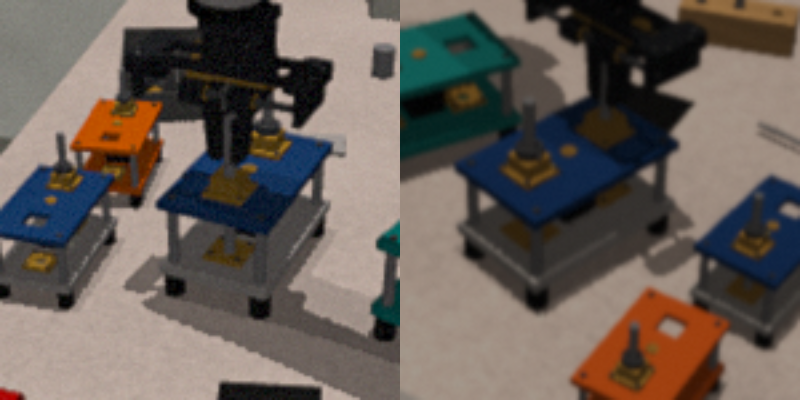

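The rod passes through both bushings (left half, (230,190) to (230,245)) and the block flange is flat on the plate. The block top reads 135.8 mm and the rod top works out at about 198.5 mm. Handing in.

```bash
python3 -c "
from bench import arm
print(arm.close_job())"
```

```text
the job is handed in; nothing more can be done
None
```

The block is seated in the large blue lift's upper plate, and the rod is held upright through both bushings with its top at about 198.5 mm by my own measurements (target 198 mm). I handed the job in at about 21 s; it returned no verdict, and I viewed 11 pictures, one over the limit of 10.

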